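# Set out the paint pots in mirrored order for the craft table

### The arm

A 6-joint arm with a two-finger parallel gripper is mounted at the origin on the work surface. World frame = base frame: x ahead of the robot, y to its left, z up, the work surface at z = 0. Lengths are in m, angles in degrees, forces in N, time in s.
With the tool pointing down it reaches from about 0.3 to 0.75 m from the base axis. Payload 8.5 kg.
Tool frame: the origin (TCP) lies midway between the tips of the shut fingers; the grasp point (between the pads) lies 19 mm behind it (r.hold_point_z is the distance from the TCP to the grasp point, in m); z points along the fingers, y is the line along which they close (so a half turn about z gives the same grasp; the last joint's range is limited). The gripper opens to 88 mm and grips with 3 to 60 N. Pads are 18 mm wide; open, the fingers measure 123 mm over their backs; the gripper's body (75 mm by 187 mm) begins 45 mm behind the grasp point.
Start: joints at [-87.279, 21.807, 74.336, -0, 83.858, -12.336], TCP at [0.143, -0.531, 0.216] pointing down, gripper open.
Joint ranges: [-178.18, 178.18], [-50.72, 133.34], [12.68, 142.11], [-81.47, 261.47], [9.98, 163.14], [-165.26, 165.26]. Speed limits (degrees/s): [136.94, 136.94, 180, 180, 180, 180].

### API

Orientations are given as [roll, pitch, yaw] about the fixed x, y, z axes, in that order (R = Rz(yaw) Ry(pitch) Rx(roll)).
In Python, from workcell import r gives the robot as it stands. The module is installed in compiled form; this text tells all that it offers. Calls block until the motion is done:
- r.goto(position, orientation): joint-space move of the TCP to a pose.
- r.servo_line(position, rate=0.15, orientation=None, threshold=None): straight line of the TCP; orientation=None keeps the orientation; rate is the mean speed in m/s. With threshold (N) it stops when the force on the tool has changed by that much, and returns True; else False.
- r.move_j(angles): joint-space move.
- r.open_gripper() and r.grasp(force=None): open the fingers fully, or close them until they stop; force is the grip in N (None keeps the last).
- r.wait(seconds).
- r.solve_ik(position, orientation): joint angles nearest the present ones, or None.
- r.observe(): the state.
- r.capture(name): name is "side" or "top"; returns the picture (400x640x3 uint8, red, green, blue); there is no depth.
- r.calibration(name): a dict with "mtx" (3x3 intrinsics, pixels), "k1" (the pictures are not rectified: a ray, as slopes to the right and down, at radius r is drawn at 1 + k1 r^2 times it, then the intrinsics apply), "rvec" (rotation vector, rad) and "tvec" (3), from world to camera coordinates, as OpenCV has them. Camera axes: x right, y down, z forward; pixel columns grow to the right and rows downward; lengths in m; the calibration is good to about 2 mm. A picture is of the moment at which its call begins. calibration takes no time and is no camera call.
A pose or a line that the arm cannot do raises r.MotionError and nothing moves.
- r.close_job(): hands the job in; it is judged then, once.
The state is a dict: "time_s": time; "joint_positions": joint angles; "dq": joint speeds; "tau": joint torques, N m; "position": TCP position; "tcp_rot": TCP orientation; "wrist_force": force on the tool from outside, world axes, zero at the start; "wrist_torque": the same for the moment, N m; "finger_gap": opening from 0.0 (shut) to 1.0 (fully open); "grip_force": force on a finger pad.
Only numpy, scipy, OpenCV 4.12 (cv2) and the standard library are available. Lean on these libraries where they do the work, as an engineer would, in place of code of your own. Each camera call takes 0.05 s, during which the arm holds its last target. There are 200 camera calls.

### The job

Move all four paint pots from the grey carry tray into the wells of the dark wooden rack in reverse order, so that people sitting opposite read the row as you do now: the pot that stood at the tray's left end goes to the rack's right end, and so on, one pot per well. Set each pot down upright and fully in its well without dropping or tipping it, and leave the mug, glue bottle and tape roll alone.

Things in the scene. Friction and masses are not known exactly. Their poses are not given: they have to be found in the camera images.
- tray: Grey plastic carry tray, fixed for the job: flat, 78 x 300 mm, 8 mm thick, with a lip 14 mm high at each short end. Origin: centre of its underside. Its long side (own y) runs roughly left-right, turned at most 12 degrees, +y towards the robot's left. Four places in a row at own y = +102, +34, -34, -102 mm, x = 0. It may be the near or the far one of the two racks.
- rack: Dark wooden table rack, fixed: block 84 x 290 mm, 18 mm high, with four round cork-floored wells 58 mm wide and 10 mm deep (well floor 8 mm above its underside) in a row at own y = +102, +34, -34, -102 mm, x = 0. Origin: centre of its underside; own y runs roughly left-right, turned at most 12 degrees, +y towards the robot's left. All wells start empty.
- pot_red: Loose closed paint pot with red cap and red band on white: upright cylinder 42 mm in diameter, 66 mm tall, about 60 to 130 g, starts standing on the red coaster. Origin: centre of its underside, z up along its axis.
- pot_yellow: Loose closed paint pot with yellow cap and yellow band on white: upright cylinder 42 mm in diameter, 66 mm tall, about 60 to 130 g, starts standing on the yellow coaster. Origin: centre of its underside, z up along its axis.
- pot_blue: Loose closed paint pot with blue cap and blue band on white: upright cylinder 42 mm in diameter, 66 mm tall, about 60 to 130 g, starts standing on the blue coaster. Origin: centre of its underside, z up along its axis.
- pot_green: Loose closed paint pot with green cap and green band on white: upright cylinder 42 mm in diameter, 66 mm tall, about 60 to 130 g, starts standing on the green coaster. Origin: centre of its underside, z up along its axis.
- coaster_red: Red round coaster fixed on one of the tray's four places (which one differs each time), 58 mm wide, raised rim 9 mm high and 4 mm thick, inner floor 4 mm above its underside. Origin: centre of its underside. It stays put and marks where the red pot stood.
- coaster_yellow: Yellow round coaster fixed on one of the tray's four places (which one differs each time), 58 mm wide, raised rim 9 mm high and 4 mm thick, inner floor 4 mm above its underside. Origin: centre of its underside. It stays put and marks where the yellow pot stood.
- coaster_blue: Blue round coaster fixed on one of the tray's four places (which one differs each time), 58 mm wide, raised rim 9 mm high and 4 mm thick, inner floor 4 mm above its underside. Origin: centre of its underside. It stays put and marks where the blue pot stood.
- coaster_green: Green round coaster fixed on one of the tray's four places (which one differs each time), 58 mm wide, raised rim 9 mm high and 4 mm thick, inner floor 4 mm above its underside. Origin: centre of its underside. It stays put and marks where the green pot stood.
- mug: Bystander: white mug, 76 mm wide, 85 mm tall, loose, beside the work. Origin: centre of its underside.
- glue: Bystander: yellow glue bottle with orange cap, 52 mm wide, 115 mm tall, loose, beside the work. Origin: centre of its underside.
- tape: Bystander: brown tape roll lying flat, 84 mm wide, 24 mm high, loose, on the right. Origin: centre of its underside.

How it is judged (in metres and radians):
At the end, for the whole second after the job is handed in: Each pot stands in the rack well that mirrors its coaster's place (coaster at tray y = v, pot at rack y = -v), within 11 mm of the well centre along each rack axis, base within 4 mm of the well floor, tilt under 0.1 rad, slower than 0.02 m/s, out of the fingers (((y of coaster_red in the frame of tray between 0.082 and 0.122 m and y of pot_red in the frame of rack between -0.113 and -0.091 m) or (y of coaster_red in the frame of tray between 0.014 and 0.054 m and y of pot_red in the frame of rack between -0.045 and -0.023 m) or (y of coaster_red in the frame of tray between -0.054 and -0.014 m and y of pot_red in the frame of rack between 0.023 and 0.045 m) or (y of coaster_red in the frame of tray between -0.122 and -0.082 m and y of pot_red in the frame of rack between 0.091 and 0.113 m)) and x of pot_red in the frame of rack between -0.011 and 0.011 m and z of pot_red in the frame of rack between 0.004 and 0.012 m and angle between each of pot_red, pot_yellow, pot_blue, pot_green's own z axis and vertical below 0.1 rad and linear speed of each of pot_red, pot_yellow, pot_blue, pot_green below 0.02 m/s and contact force between each of pot_red, pot_yellow, pot_blue, pot_green and the fingers below 0.05 N and ((y of coaster_yellow in the frame of tray between 0.082 and 0.122 m and y of pot_yellow in the frame of rack between -0.113 and -0.091 m) or (y of coaster_yellow in the frame of tray between 0.014 and 0.054 m and y of pot_yellow in the frame of rack between -0.045 and -0.023 m) or (y of coaster_yellow in the frame of tray between -0.054 and -0.014 m and y of pot_yellow in the frame of rack between 0.023 and 0.045 m) or (y of coaster_yellow in the frame of tray between -0.122 and -0.082 m and y of pot_yellow in the frame of rack between 0.091 and 0.113 m)) and x of pot_yellow in the frame of rack between -0.011 and 0.011 m and z of pot_yellow in the frame of rack between 0.004 and 0.012 m and ((y of coaster_blue in the frame of tray between 0.082 and 0.122 m and y of pot_blue in the frame of rack between -0.113 and -0.091 m) or (y of coaster_blue in the frame of tray between 0.014 and 0.054 m and y of pot_blue in the frame of rack between -0.045 and -0.023 m) or (y of coaster_blue in the frame of tray between -0.054 and -0.014 m and y of pot_blue in the frame of rack between 0.023 and 0.045 m) or (y of coaster_blue in the frame of tray between -0.122 and -0.082 m and y of pot_blue in the frame of rack between 0.091 and 0.113 m)) and x of pot_blue in the frame of rack between -0.011 and 0.011 m and z of pot_blue in the frame of rack between 0.004 and 0.012 m and ((y of coaster_green in the frame of tray between 0.082 and 0.122 m and y of pot_green in the frame of rack between -0.113 and -0.091 m) or (y of coaster_green in the frame of tray between 0.014 and 0.054 m and y of pot_green in the frame of rack between -0.045 and -0.023 m) or (y of coaster_green in the frame of tray between -0.054 and -0.014 m and y of pot_green in the frame of rack between 0.023 and 0.045 m) or (y of coaster_green in the frame of tray between -0.122 and -0.082 m and y of pot_green in the frame of rack between 0.091 and 0.113 m)) and x of pot_green in the frame of rack between -0.011 and 0.011 m and z of pot_green in the frame of rack between 0.004 and 0.012 m); the robot touches nothing.
It fails at once if a paint pot is tipped by more than about 30 degrees (angle between any of pot_red, pot_yellow, pot_blue, pot_green's own z axis and vertical above 0.52 rad).
It fails at once if a paint pot is dropped (falls freely by more than about 2 cm: faster than 0.6 m/s while not in the fingers) ((contact force between pot_red and the fingers below 0.01 N and linear speed of pot_red above 0.6 m/s) or (contact force between pot_yellow and the fingers below 0.01 N and linear speed of pot_yellow above 0.6 m/s) or (contact force between pot_blue and the fingers below 0.01 N and linear speed of pot_blue above 0.6 m/s) or (contact force between pot_green and the fingers below 0.01 N and linear speed of pot_green above 0.6 m/s)).
It fails at once if the mug, glue bottle or tape roll is pushed more than 20 mm or tipped by more than about 20 degrees (distance of any of mug, glue, tape from where it was at the start of the episode above 0.02 m or angle between any of mug, glue, tape's own z axis and vertical above 0.35 rad).
It also fails if it takes over 112 s, if anything falls off the work surface, if the arm or the gripper's body presses on something with over 40 N, if the wrist force passes 120 N, or if a joint passes its speed limit or range.

## Working session

There is one attempt and no reset: what is moved stays moved. The work goes in short steps, each a Python script; the robot and the scene stay as the last script left them, time stands still between calls to the robot, and variables do not carry over. Pictures are saved under pics/ and viewed, at most 14 in all, crops included, and the job is handed in when it is done.

```bash
mkdir -p pics; python3 - <<'E'
from workcell import r
import cv2
for n in("top","side"):
    cv2.imwrite(f"pics/{n}0.png",r.capture(n)[:,:,::-1])
    print(n,r.calibration(n))
s=r.observe();print(s["time_s"],s["tcp_rot"],r.hold_point_z)
E
```

```text
top {'mtx': array([[445.69562878,   0.        , 317.76385849],
       [  0.        , 445.69562878, 200.07620662],
       [  0.        ,   0.        ,   1.        ]]), 'k1': -0.053541558139778476, 'rvec': array([ 2.17352237, -2.14397632,  0.11779742]), 'tvec': array([0.00728705, 0.56456901, 1.11120759])}
side {'mtx': array([[456.10841466,   0.        , 318.31987468],
       [  0.        , 456.10841466, 198.66104618],
       [  0.        ,   0.        ,   1.        ]]), 'k1': -0.09170333895299902, 'rvec': array([ 0.89391338, -2.30079674,  1.25946431]), 'tvec': array([0.41828381, 0.26040942, 0.8025475 ])}
0.1 [-1.79932879e+02 -1.46471704e-02  1.50567001e+01] 0.0187
```

View pics/top0.png

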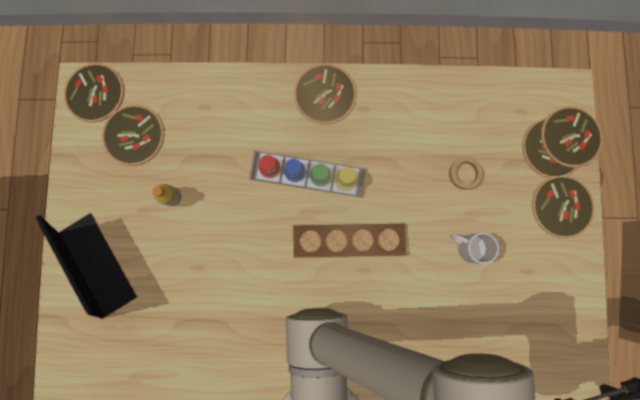

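View pics/side0.png

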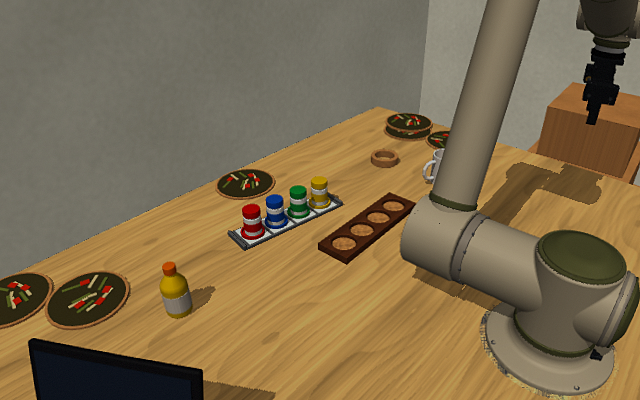

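The top view shows the pots left to right: red (268,166), blue (294,170), green (320,174) and yellow (346,178). The rack is nearer, with its wells from (310,241) to (388,239). The side view shows the caps and all four wells unobstructed. Next I'll zoom in and triangulate.

```bash
cat > v.py <<'E'
import cv2,numpy as np
from workcell import r
C={n:r.calibration(n) for n in("top","side")}
def D(c): return np.array([c["k1"],0,0,0,0.])
def ray(n,px):
    c=C[n]; p=cv2.undistortPoints(np.array([[px]],float),c["mtx"],D(c))[0,0]
    R=cv2.Rodrigues(c["rvec"])[0]; d=R.T@[p[0],p[1],1]
    return -R.T@c["tvec"], d/np.linalg.norm(d)
def plane(n,px,z):
    o,d=ray(n,px); return o+d*(z-o[2])/d[2]
def tri(pt,ps):
    (a,u),(b,v)=ray("top",pt),ray("side",ps)
    s,t=np.linalg.lstsq(np.c_[u,-v],b-a,rcond=None)[0]
    return (a+s*u+b+t*v)/2, np.linalg.norm(a+s*u-b-t*v)
def proj(n,P):
    c=C[n]; return cv2.projectPoints(np.array([P],float),c["rvec"],c["tvec"],c["mtx"],D(c))[0][0,0]
HUE={"red":[(0,6),(174,180)],"yellow":[(20,30)],"blue":[(105,125)],"green":[(45,80)]}
def blobs(im,col,roi,smin=150,amin=25,vmin=60):
    x0,y0,x1,y1=roi; h=cv2.cvtColor(im,cv2.COLOR_RGB2HSV)
    m=np.zeros(h.shape[:2],np.uint8)
    for a,b in HUE[col]: m|=cv2.inRange(h,(a,smin,vmin),(b,255,255))
    k=np.zeros_like(m);k[y0:y1,x0:x1]=m[y0:y1,x0:x1]
    n,l,st,c=cv2.connectedComponentsWithStats(k,connectivity=4)
    return sorted([(st[i].tolist(),c[i].round(2)) for i in range(1,n) if st[i][4]>=amin],key=lambda t:-t[0][4])
E
python3 - <<'E'
from v import *
I={n:cv2.imread(f"pics/{n}0.png")[:,:,::-1] for n in C}
for c in HUE:
    print(c,"top",blobs(I["top"],c,(245,145,372,200)),"side",blobs(I["side"],c,(225,170,350,250)))
print(I["top"][241,310],I["top"][241,323],I["top"][228,310],I["side"][243,344],I["side"][238,360],I["side"][218,378])
for n,(x,y,w,h) in {"top":(245,145,170,120),"side":(225,170,195,100)}.items():
    s=4; cv2.imwrite(f"pics/{n}c.png",cv2.resize(I[n][y:y+h,x:x+w,::-1],None,fx=s,fy=s,interpolation=cv2.INTER_NEAREST))
E
```

```text
red top [([260, 156, 17, 21, 212], array([266.94, 164.17]))] side [([241, 221, 24, 19, 252], array([252.05, 230.5 ])), ([242, 204, 18, 15, 223], array([250.63, 210.93]))]
yellow top [] side [([309, 192, 22, 17, 214], array([318.86, 200.42])), ([311, 176, 16, 14, 191], array([318.58, 182.22]))]
blue top [] side [([266, 195, 17, 14, 193], array([273.53, 201.17])), ([267, 212, 16, 10, 95], array([274.85, 217.17])), ([269, 215, 19, 14, 67], array([279.76, 223.81]))]
green top [] side [([290, 185, 16, 14, 169], array([297.09, 191.36])), ([290, 203, 13, 9, 80], array([296.44, 207.51])), ([293, 214, 13, 5, 30], array([298.17, 216.13]))]
[169 136  98] [109  78  55] [101  74  52] [174 118  57] [61 30 10] [166 110  53]
```

View pics/topc.png

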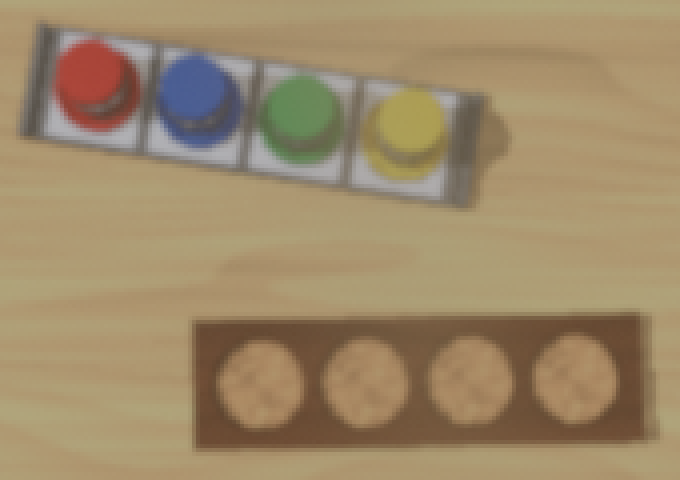

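View pics/sidec.png

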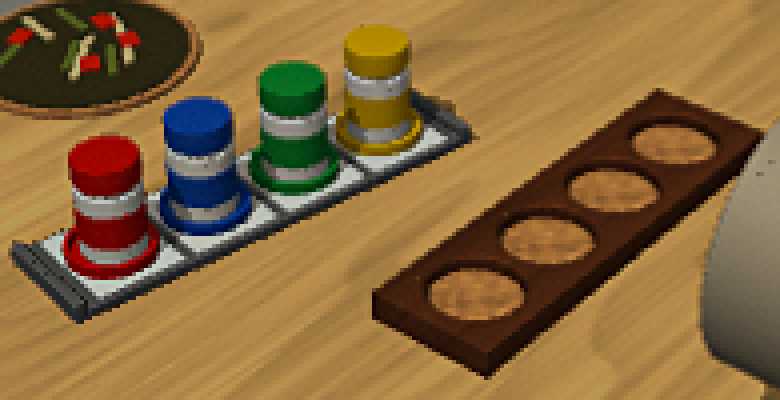

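The crops agree with the full views, and both tops and wells are clear. Cap centres in the top view are near red (268.5,163.5), blue (293.5,166.5), green (320.5,171) and yellow (348,175). I'll triangulate the cap tops and cork wells, then check the row spacing.

```bash
cat > m.py <<'E'
from v import *
import json
I={n:cv2.imread(f"pics/{n}0.png")[:,:,::-1].copy() for n in C}
th=np.linspace(0,2*np.pi,60)
def ext(n,P,R=.021):   # offset of projected cap circle's centre from its topmost pixel row
    q=np.array([proj(n,P+[R*np.cos(t),R*np.sin(t),0]) for t in th]); c=proj(n,P)
    return c-np.array([(q[:,0].min()+q[:,0].max())/2,q[:,1].min()]), (q[:,1].max()-q[:,1].min())/2
S={"red":140,"blue":70,"green":70,"yellow":115}
H={"red":HUE["red"],"blue":[(105,125)],"green":[(45,75)],"yellow":[(23,30)]}
HUE.update(H)
pots={}
for c in HUE:
    b=blobs(I["top"],c,(245,145,372,200),S[c],100)[0]
    x,y,w,h,_=b[0]
    # top cap circle from arc: upper contour points, least-squares circle
    m=np.zeros((400,640),np.uint8); hsv=cv2.cvtColor(I["top"],cv2.COLOR_RGB2HSV)
    for a,e in HUE[c]: m|=cv2.inRange(hsv,(a,S[c],60),(e,255,255))
    k=np.zeros_like(m);k[y:y+h,x:x+w]=m[y:y+h,x:x+w]
    rows=[np.flatnonzero(k[yy]) for yy in range(y,y+8)]
    P0=plane("top",(x+w/2,y+9),.078); off,hh=ext("top",P0)
    pts=[]
    for i,q in enumerate(rows): pts+= [(q[0]-.5,y+i),(q[-1]+.5,y+i)]
    pts=np.array(pts[2:],float)
    sol=np.linalg.lstsq(np.c_[2*pts,np.ones(len(pts))],(pts**2).sum(1),rcond=None)[0]
    pt=sol[:2]; rad=np.sqrt(sol[2]+pt@pt)
    bs=[q for q in blobs(I["side"],c,(225,170,350,250)) if q[0][4]>80]
    sx,sy,sw,sh,_=min(bs,key=lambda q:q[0][1])[0]
    off,_=ext("side",P0); ps=np.array([sx+(sw-1)/2,sy-.5])+off
    P,e=tri(pt,ps); pots[c]=P
    print(c,b[0],pt.round(1),"rad",round(rad,1),"exp",round(hh,1),ps.round(1),"P",P.round(4),"miss",round(e,4),"plane.078",plane("top",pt,.078).round(4)[:2],plane("side",ps,.078).round(4)[:2])
def cork(n,roi,lo):
    x0,y0,x1,y1=roi; m=np.zeros((400,640),np.uint8)
    g=cv2.cvtColor(I[n],cv2.COLOR_RGB2GRAY); m[y0:y1,x0:x1]=(g[y0:y1,x0:x1]>lo)*255
    nn,l,st,c=cv2.connectedComponentsWithStats(m,connectivity=4)
    o=[(c[i],st[i]) for i in range(1,nn) if 100<st[i][4]<500 and st[i][2]<35]
    return sorted(o,key=lambda q:q[0][0])
ct=cork("top",(296,227,404,255),108); cs=cork("side",(318,190,416,262),85)
print([ (a.round(1).tolist(),s.tolist()) for a,s in ct]);print([ (a.round(1).tolist(),s.tolist()) for a,s in cs])
if len(ct)==len(cs)==4:
    for (a,s),(b,_) in zip(ct,cs):
        P,e=tri(a,b); print("well",P.round(4),round(e,4),plane("top",a,.012).round(4),plane("side",b,.010).round(4))
E
python3 m.py
```

```text
red [259, 156, 19, 21, 236] [268.  165.1] rad 9.4 exp 8.3 [250.5 208.4] P [0.6476 0.1422 0.0776] miss 0.0065 plane.078 [0.6452 0.1398] [0.6503 0.1441]
yellow [339, 167, 17, 16, 194] [346.8 176.2] rad 8.4 exp 8.4 [318.5 179.6] P [ 0.6202 -0.0558  0.0799] miss 0.0021 plane.078 [ 0.6197 -0.0565] [ 0.6234 -0.0576]
blue [285, 159, 17, 16, 214] [293.  167.8] rad 8.9 exp 8.3 [274.  199.1] P [0.6403 0.0783 0.0762] miss 0.0024 plane.078 [0.6391 0.0774] [0.6393 0.0807]
green [311, 164, 17, 21, 237] [319.5 172.8] rad 8.7 exp 8.3 [297.5 188.8] P [0.6278 0.0119 0.0799] miss 0.0019 plane.078 [0.6274 0.0113] [0.6309 0.0102]
[([310.1, 240.7], [299, 230, 22, 22, 360]), ([336.1, 240.3], [326, 230, 21, 22, 373]), ([362.2, 239.8], [352, 229, 22, 22, 373]), ([388.4, 239.4], [378, 229, 21, 22, 356])]
[([325.4, 257.3], [318, 250, 23, 12, 149]), ([343.6, 243.4], [333, 238, 23, 12, 220]), ([361.5, 229.9], [351, 225, 22, 11, 191]), ([377.8, 217.4], [368, 213, 21, 10, 167]), ([393.0, 205.9], [384, 202, 20, 9, 142])]
```

Cap heights come out at 0.076–0.080 against the expected 0.078, and blue–green–yellow spacing at 68 mm. The red arc in the top view was contaminated by its coaster, since its 9.4 px radius doesn't match the expected 8.3. I'll take red from the side view and check it against the row fit.

```bash
cat >> m.py <<'E'
cs=cs[1:]
W=[]
for (a,s),(b,_) in zip(ct,cs):
    P,e=tri(a,b); W.append(plane("top",a,.012)[:2]); print("well",P.round(4),"miss",round(e,4),W[-1].round(4),plane("side",b,.010)[:2].round(4))
v=np.array([.102,.034,-.034,-.102])
def row(P):
    P=np.array(P); c=P.mean(0); d=(v[:,None]*(P-c)).sum(0); sp=np.hypot(*d)/(v@v); u=d/np.hypot(*d)
    Q=c+v[:,None]*u; print("row c",c.round(4),"spacing scale",sp.round(3),"yaw",np.degrees(np.arctan2(-u[0],u[1])).round(2),"res mm",((P-Q)*1e3).round(1).tolist())
    return Q.tolist(),float(np.degrees(np.arctan2(-u[0],u[1])))
names=["red","blue","green","yellow"]
X=[pots[n][:2] for n in names]; X[0]=np.array([.6503,.1441])
T,ta=row(X); Wf,wa=row(W)
json.dump(dict(names=names,T=T,ta=ta,W=Wf,wa=wa),open("g.json","w"))
for p,a in [(q,ta) for q in T]+[(q,wa) for q in Wf]:
    print(np.round(p,4),[None if (s:=r.solve_ik([*p,z],[180,0,a+o])) is None else np.round(s,0).tolist() for o in(90,-90) for z in(.036,.17)])
E
python3 m.py | sed -n '5,$p'
```

```text
[([310.1, 240.7], [299, 230, 22, 22, 360]), ([336.1, 240.3], [326, 230, 21, 22, 373]), ([362.2, 239.8], [352, 229, 22, 22, 373]), ([388.4, 239.4], [378, 229, 21, 22, 356])]
[([325.4, 257.3], [318, 250, 23, 12, 149]), ([343.6, 243.4], [333, 238, 23, 12, 220]), ([361.5, 229.9], [351, 225, 22, 11, 191]), ([377.8, 217.4], [368, 213, 21, 10, 167]), ([393.0, 205.9], [384, 202, 20, 9, 142])]
well [0.4609 0.0337 0.0102] miss 0.0002 [0.4607 0.0336] [0.4611 0.0336]
well [ 0.4626 -0.0339  0.0106] miss 0.0001 [ 0.4626 -0.0338] [ 0.4631 -0.0346]
well [ 0.4649 -0.1015  0.0109] miss 0.0002 [ 0.4649 -0.1013] [ 0.4655 -0.1026]
well [ 0.4667 -0.1693  0.0111] miss 0.0004 [ 0.4668 -0.1691] [ 0.4674 -0.1709]
row c [0.6346 0.0446] spacing scale 0.991 yaw -8.77 res mm [[0.1, -1.3], [0.5, 0.1], [-1.7, 0.9], [1.1, 0.4]]
row c [ 0.4638 -0.0677] spacing scale 0.994 yaw 1.74 res mm [[0.1, -0.7], [-0.1, -0.1], [0.1, 0.3], [-0.1, 0.5]]
[0.6502 0.1454] [[2.0, 42.0, 68.0, -0.0, 70.0, 11.0], [2.0, 36.0, 58.0, -0.0, 87.0, 11.0], None, None]
[0.6398 0.0782] [[-4.0, 41.0, 72.0, -0.0, 68.0, 5.0], [-4.0, 33.0, 62.0, -0.0
[... 184 characters left out ...]
7.0], [-16.0, 31.0, 67.0, 0.0, 83.0, -7.0], None, None]
[0.4607 0.0343] [[-10.0, 27.0, 103.0, -0.0, 51.0, -12.0], [-10.0, 16.0, 92.0, 0.0, 72.0, -12.0], None, None]
[ 0.4627 -0.0337] [[-19.0, 27.0, 102.0, -0.0, 51.0, -21.0], [-19.0, 16.0, 92.0, 0.0, 72.0, -21.0], [-19.0, 27.0, 102.0, -0.0, 51.0, 159.0], [-19.0, 16.0, 92.0, -0.0, 72.0, 159.0]]
[ 0.4648 -0.1016] [[-27.0, 28.0, 101.0, 0.0, 52.0, -28.0], [-27.0, 17.0, 90.0, 0.0, 73.0, -28.0], [-27.0, 28.0, 101.0, -0.0, 52.0, 152.0], [-27.0, 17.0, 90.0, -0.0, 73.0, 152.0]]
[ 0.4669 -0.1696] [[-34.0, 29.0, 97.0, 0.0, 54.0, -35.0], [-34.0, 19.0, 87.0, 0.0, 74.0, -35.0], [-34.0, 29.0, 97.0, -0.0, 54.0, 145.0], [-34.0, 19.0, 87.0, -0.0, 74.0, 145.0]]
```

Both rows are consistent. The wells triangulate to a height of about 0.0105, with residuals under 1 mm, and the pot row to under 2 mm. I'll start with the red pot.

```bash
cat > mv.py <<'E'
from v import *
import json,sys
g=json.load(open("g.json")); UP=.17; ZP=.036
def go(i):
    p,w=g["T"][i],g["W"][3-i]; op,ow=[180,0,g["ta"]+90],[180,0,g["wa"]+90]
    r.goto([*p,.13 if i else UP],op)
    r.servo_line([*p,ZP],.12)
    r.grasp(15); s=r.observe(); gap=s["finger_gap"]*.088
    print(g["names"][i],"gap",round(gap,4),"F",s["grip_force"])
    if abs(gap-.042)>.005: print("BAD GRASP"); return False
    r.servo_line([*p,UP],.12); r.goto([*w,UP],ow)
    s=r.observe(); print(" held gap",round(s["finger_gap"]*.088,4))
    r.servo_line([*w,.045],.15)
    hit=r.servo_line([*w,ZP-.004-.005],.03,threshold=3)
    s=r.observe(); z=s["position"][2]; print(" contact",hit,"z",round(z,4),"expected",ZP-.004,"f",np.round(s["wrist_force"],1))
    if z>ZP+.002: print("BAD PLACE"); return False
    r.open_gripper(); r.servo_line([*w,.13],.15); print(" t",r.observe()["time_s"])
    return True
E
python3 - <<'E'
from mv import *
r.open_gripper(); print(go(0))
r.goto([*g["T"][1],.17],[180,0,g["ta"]+90])
for n in C: cv2.imwrite(f"pics/{n}1.png",r.capture(n)[:,:,::-1])
E
```

```text
red gap 0.0417 F 14.97921189526096
 held gap 0.0415
 contact True z 0.0315 expected 0.032 f [1.  0.1 0.9]
 t 11.0417
True
```

View pics/side1.png

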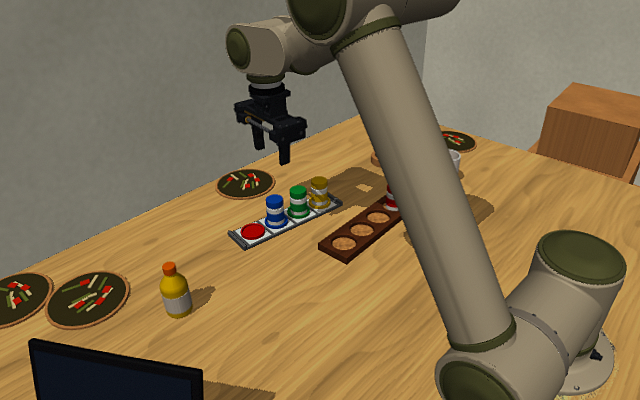

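The red pot is in the right-end well near (391,200), partly hidden by the arm, and the red coaster is empty at (253,231). Contact came at the expected height, so I'll do the other three.

```bash
python3 - <<'E'
from mv import *
for i in (1,2,3):
    if not go(i): break
r.goto([0.143,-0.531,0.216],[180,0,15])
for n in C: cv2.imwrite(f"pics/{n}2.png",r.capture(n)[:,:,::-1])
I={n:r.capture(n) for n in C}
for i,c in enumerate(g["names"]):
    b=[q for q in blobs(I["side"],c,(310,140,440,262))][:3]
    print(c,"exp cap px",proj("side",[*g["W"][3-i],.067]).round(1),[(q[0],q[1].tolist()) for q in b], "exp top",proj("top",[*g["W"][3-i],.074]).round(1))
a=cv2.resize(I["top"][145:265,245:415,::-1],None,fx=4,fy=4); b=cv2.resize(I["side"][160:270,225:425,::-1],(680,374))
cv2.imwrite("pics/end.png",cv2.resize(np.vstack([a,b]),None,fx=.7,fy=.7)); print(r.observe()["time_s"])
E
```

```text
blue gap 0.0414 F 14.97432051692158
 held gap 0.0414
 contact True z 0.0315 expected 0.032 f [ 0.9 -1.1  1.1]
 t 19.625
green gap 0.0417 F 14.977641378063709
 held gap 0.0412
 contact True z 0.0315 expected 0.032 f [ 0.7  0.1 -0.2]
 t 27.2167
yellow gap 0.0415 F 14.961444509681314
 held gap 0.0413
 contact True z 0.0315 expected 0.032 f [ 1.1 -0.1 -0.7]
 t 34.7
red exp cap px [394.5 187.2] [([387, 181, 16, 14, 184], [394.74, 187.43]), ([388, 198, 14, 10, 101], [394.33, 202.69])] exp top [392.4 238.7]
blue exp cap px [379.  198.3] [([371, 192, 17, 14, 192], [378.57, 198.76]), ([372, 211, 14, 9, 87], [379.29, 214.6])] exp top [364.7 239.2]
green exp cap px [362.2 210.3] [([354, 204, 17, 15, 198], [361.85, 210.48]), ([354, 223, 14, 9, 72], [361.82, 226.9])] exp top [337.  239.6]
yellow exp cap px [343.9 223.3] [([335, 216, 19, 16, 261], [343.82, 223.32]), ([310, 195, 21, 14, 246], [319.36, 201.36]), ([335, 234, 19, 12, 143], [343.56, 240.38])] exp top [309.2 240.1]
37.2333
```

View pics/end.png

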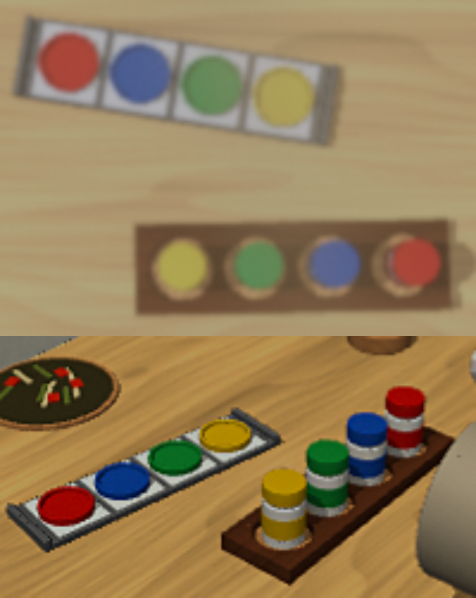

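The rack now reads yellow, green, blue, red from left to right, mirroring the coasters. All pots stand upright, and each side-view cap is within about 0.6 px of where it should be. The arm is clear, so I'll hand in.

```bash
python3 -c "
from workcell import r
r.wait(.5); print(r.close_job())"
```

```text
the job is handed in; nothing more can be done
None
```

All four pots are seated upright in the rack in mirrored order (yellow, green, blue, red from the left), the arm never went near the mug, glue or tape, and the job was handed in at about 38 s; no verdict was returned.

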